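# Line up four vessels on the stand by height

## Task

Line up the four vessels (the two small glass weighing bottles, the plain white sample bottle and the brown reagent bottle) in order of height on the metal stand, each upright in the middle of its own ring mark: the lowest at the end of the row where the timer lies, so that the timer stays in view, rising to the tallest at the other end, by the grease tin. Never let a vessel tip over, and leave the timer and the tin where they are.

Things in the scene. Friction and masses are not known exactly. Their poses are not given: they have to be found in the camera images.
- stand: Fixed flat aluminium plate, 92 mm (x) by 372 mm (y), top 12 mm above the worktop. Four dark ring marks of 78 mm diameter lie flat in a row at y = -135, -45, +45 and +135 mm, x = 0. Origin: centre of the underside, at worktop height; z up. Yaw within 11 degrees of 0. A centrifuge, taller than the vessels, stands close behind (front at about x = 0.72 m).
- low_bottle: The lowest vessel: squat glass weighing bottle with knobbed lid, white contents, 47 mm high. Body 44 mm in diameter up to 28 mm height; above that the lid, 48 mm wide at its flange just above 28 mm, tapering to the knob; grip it from above round the flange, pads about 30 mm above the underside. 30 g. Origin: centre of the underside; z up; yaw does not matter. Loose.
- slim_bottle: The second lowest: slim glass weighing bottle with knobbed lid, reddish contents, 64 mm high. Body 32 mm in diameter up to 45 mm height; above that the lid, 36 mm wide at its flange just above 45 mm, tapering to the knob; grip it round the flange or the body. 30 g. Origin: centre of the underside; z up; yaw does not matter. Loose.
- white_bottle: The second tallest: plain white cylindrical sample bottle with flush cap, 46 mm in diameter over its whole height of 100 mm. 85 g. Origin: centre of the underside; z up; yaw does not matter. Loose.
- brown_bottle: The tallest: brown glass reagent bottle with red screw cap, 136 mm high. Body 68 mm in diameter, narrowing to a shoulder; the cap is 44 mm in diameter and reaches from 110 to 136 mm height: grip it by the cap from above. About 450 g. Origin: centre of the underside; z up; yaw does not matter. Loose.
- timer: White bench timer with a display and coloured buttons, 66 x 68 x 21 mm, lying flat on the worktop beyond one end of the stand, 240 mm from the stand's centre along its +y or its -y. It marks the end where the lowest vessel goes. Not to be moved. Origin: centre of the underside.
- tin: Round tin of grease, white with a blue-grey lid, 58 mm in diameter, 41 mm high, standing on the worktop beyond the other end of the stand. Not to be moved. Origin: centre of the underside.
Not all that is in view belongs to the job. What is shaped like the low_bottle but black or purple is not meant.

How it is judged:
At the end, for the whole second after the job is handed in: Each vessel stands upright (within 0.1 rad) on the stand's top, released and at rest, its centre within 12 mm of its ring mark's centre along and across the row; from the timer's end: low bottle, slim bottle, white bottle, brown bottle; timer and tin within 20 mm of where they were (((y of timer in the frame of stand above 0 m and y of low_bottle in the frame of stand between 0.123 and 0.147 m and y of slim_bottle in the frame of stand between 0.033 and 0.057 m and y of white_bottle in the frame of stand between -0.057 and -0.033 m and y of brown_bottle in the frame of stand between -0.147 and -0.123 m) or (y of timer in the frame of stand below 0 m and y of low_bottle in the frame of stand between -0.147 and -0.123 m and y of slim_bottle in the frame of stand between -0.057 and -0.033 m and y of white_bottle in the frame of stand between 0.033 and 0.057 m and y of brown_bottle in the frame of stand between 0.123 and 0.147 m)) and x of low_bottle in the frame of stand between -0.012 and 0.012 m and z of low_bottle in the frame of stand between 0.008 and 0.017 m and angle between each of low_bottle, slim_bottle, white_bottle, brown_bottle's own z axis and vertical below 0.1 rad and linear speed of each of low_bottle, slim_bottle, white_bottle, brown_bottle below 0.02 m/s and x of slim_bottle in the frame of stand between -0.012 and 0.012 m and z of slim_bottle in the frame of stand between 0.008 and 0.017 m and x of white_bottle in the frame of stand between -0.012 and 0.012 m and z of white_bottle in the frame of stand between 0.008 and 0.017 m and x of brown_bottle in the frame of stand between -0.012 and 0.012 m and z of brown_bottle in the frame of stand between 0.008 and 0.017 m and distance of each of timer, tin from where it was at the start of the episode below 0.02 m); the robot touches nothing.
It fails at once if a vessel tips over (more than 0.6 rad) (angle between any of low_bottle, slim_bottle, white_bottle, brown_bottle's own z axis and vertical above 0.6 rad).
It fails at once if the timer or the tin is pushed away (more than 20 mm) (distance of any of timer, tin from where it was at the start of the episode above 0.02 m).
It also fails if it takes over 112 s, if anything falls off the work surface, if the arm or the gripper's body presses on something with over 40 N, if the wrist force passes 120 N, or if a joint passes its speed limit or range.

## Robot

A 7-joint arm with a two-finger parallel gripper is mounted at the origin on the work surface; the furniture and walls round the work are solid. World frame = base frame: x ahead of the robot, y to its left, z up, the work surface at z = 0. Lengths are in m, angles in rad, forces in N, time in s.
With the tool pointing down it reaches from about 0.425 to 0.875 m from the base axis. Payload 4.7 kg.
Tool frame: the origin (TCP) lies midway between the tips of the shut fingers; the grasp point (between the pads) lies 19 mm behind it; z points along the fingers, y is the line along which they close (so a half turn about z gives the same grasp; the last joint's range is limited). The gripper opens to 87 mm and grips with 3 to 60 N. Pads are 19 mm wide; open, the fingers measure 117 mm over their backs; the gripper's body (75 mm by 190 mm) begins 51 mm behind the grasp point.
Start: joints at [1.276, 0.321, -0.07, 1.45, 0.023, 1.371, -0.057], TCP at [0.198, -0.619, 0.223] pointing down, gripper open.
Joint ranges: [-2.86, 2.86], [-0.3, 2.09], [-1.38, 1.24], [0.06, 2.45], [-1.56, 4.7], [0.09, 2.05], [-2.69, 2.69]. Speed limits (rad/s): [2.57, 2.57, 3.14, 3.14, 3.14, 3.14, 3.14].

## Interface

Orientations are given as a rotation vector (axis times angle).
In Python, from bench import monitor, cams, workorder gives the robot as it stands.
- The arm moves only by the tool move_arm, never from a script. Its arguments are lists of equal length, an entry for each row: "slide": the shift along the tool's x, y, z in cm, a list of three; "roll": the turn about the tool's z in rad. In form: {"slide": [[dx, dy, dz], ...], "roll": [roll, ...]}. A call has 1 to 20 rows; each row is the pose to reach, as a shift and turn from the pose commanded when the call began, along the tool's axes at that moment; what a row does not reach only later rows make up. A row lasts 1/10 s, in which the tool goes at most 50 mm and 8.59 degrees, less where a joint would pass 70% of its speed; a pose out of reach is approached as far as the arm can. A call with a gripper value outside its range is refused whole. "gripper" is the finger opening in cm, from 0 to 8.7, set as the call begins (left out, the last holds). The fingers move at their own pace and stop on an object; "squeeze" is the grip in N (left out, the last holds). Time passes only in rows, so rows that repeat a pose let the fingers close. It gives the time, the measured TCP pose, the force, the opening and the grip force at its end, in the units of the state.
- monitor.get_state(): the state, without advancing time (a new reading comes with each control period).
- cams.get_image(name): name is "scene" or "top" or "wrist"; returns the picture (480x640x3 uint8, red, green, blue); there is no depth.
- cams.get_calibration(name): a dict with "mtx" (3x3 intrinsics, pixels), "R" (3x3) and "t" (3): a world point X has camera coordinates R X + t. Camera axes: x right, y down, z forward; pixel columns grow to the right and rows downward; lengths in m; the calibration is good to about 2 mm. A picture is of the moment at which its call begins: read the wrist's pose just before it. get_calibration takes no time and is no camera call; for the wrist camera it gives the pose at the moment of the call.
- workorder.close_job(): hands the job in; it is judged then, once.
The state is a dict: "time": time; "joint_positions": joint angles; "qd": joint speeds; "joint_torque": joint torques, N m; "position": TCP position; "tool_rot": TCP orientation; "ft_force": force on the tool from outside, world axes, zero at the start; "torque": the same for the moment, N m; "grip_width": opening from 0.0 (shut) to 1.0 (fully open); "grip_force": force on a finger pad.
Only numpy, scipy, OpenCV 4.12 (cv2) and the standard library are available. Lean on these libraries where they do the work, as an engineer would, in place of code of your own. Each camera call takes 0.05 s, during which the arm holds its last target. There are 200 camera calls.

## Working session

There is one attempt and no reset: what is moved stays moved. The work goes in short steps, Python scripts to look and compute and a tool call to move; the robot and the scene stay as the last step left them, time stands still between calls to the robot, and variables do not carry over. Pictures are saved under pics/ and viewed, at most 14 in all, crops included, and the job is handed in when it is done.

Besides the shell and the picture viewer there is one more tool, called by a JSON object that holds its "op" and its "data", one argument or row to a line. move_arm: Moves the arm, as the interface text tells. Its arguments: {"type":"object","properties":{"slide":{"type":"array","items":{"type":"array","items":{"type":"number"}}},"roll":{"type":"array","items":{"type":"number"}},"gripper":{"type":"number"},"squeeze":{"type":"number"}},"required":["slide","roll"]}

```bash
mkdir -p pics; python3 - <<'E'
from bench import monitor,cams
import cv2
s=monitor.get_state();print(s['time'],s['position'],s['tool_rot'],s['grip_width'])
for n in("top","scene"):
    cv2.imwrite(f"pics/{n}0.png",cams.get_image(n)[:,:,::-1]);c=cams.get_calibration(n);print(n,c)
E
```

```text
0.0 [ 0.19733367 -0.61876362  0.22149128] [-3.10243599e+00 -4.82862086e-01  6.16044261e-04] 1.0008014820768
top {'mtx': array([[434.81039482,   0.        , 319.22068355],
       [  0.        , 434.81039482, 235.63979385],
       [  0.        ,   0.        ,   1.        ]]), 'R': array([[-0.02546921, -0.9994365 , -0.0218634 ],
       [-0.99619373,  0.02719821, -0.08281492],
       [ 0.0833629 ,  0.01967095, -0.99632509]]), 't': array([0.02159832, 0.472486  , 1.00247665])}
scene {'mtx': array([[601.17804823,   0.        , 321.06430581],
       [  0.        , 601.17804823, 242.4994104 ],
       [  0.        ,   0.        ,   1.        ]]), 'R': array([[ 0.95498717,  0.29656465, -0.00699398],
       [ 0.13396996, -0.45220112, -0.88179714],
       [-0.26467255,  0.84116797, -0.47157702]]), 't': array([-0.46868133, -0.03814834,  1.47377382])}
```

View pics/top0.png

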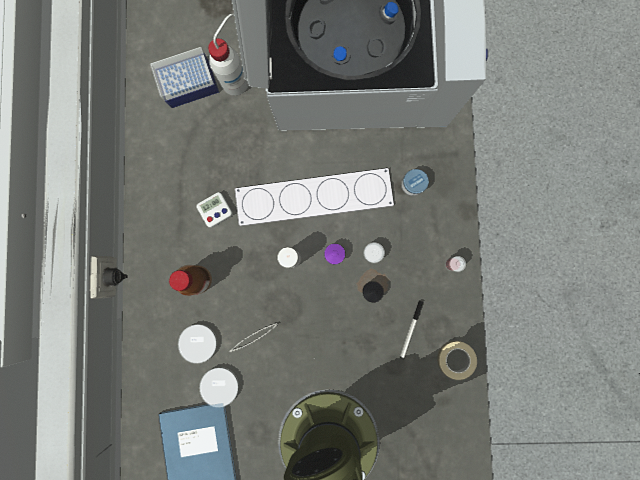

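View pics/scene0.png

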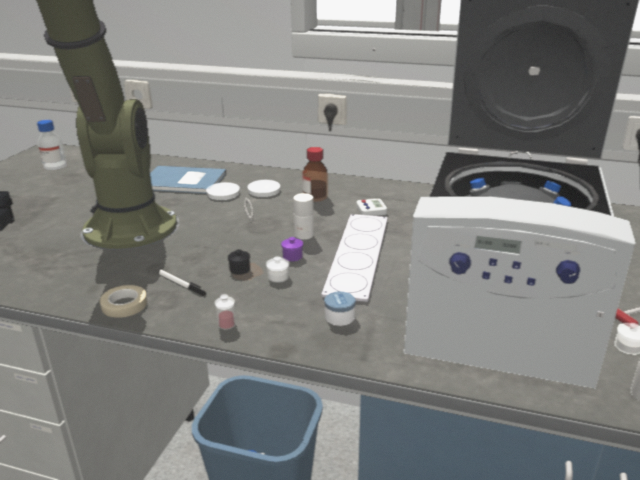

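The timer is at top (214,209), so the +y end gets the low bottle. The tin is at (415,181).

Possible low bottles in the top view are white (374,252), purple (335,253) and black (372,291). I choose the white one. The white bottle is at (288,257); the round white dishes at (197,343) and (219,386) could be mistaken for it. Slim is at (457,263) and brown has its cap at (180,280). I'll check these in a crop.

```bash
python3 - <<'E'
import cv2
a=cv2.imread("pics/top0.png")
cv2.imwrite("pics/c1.png",cv2.resize(a[160:310,160:480],None,fx=2.5,fy=2.5,interpolation=cv2.INTER_CUBIC))
b=cv2.imread("pics/scene0.png")
cv2.imwrite("pics/c2.png",cv2.resize(b[140:340,200:400],None,fx=3,fy=3,interpolation=cv2.INTER_CUBIC))
E
```

```text
(no output)
```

View pics/c1.png

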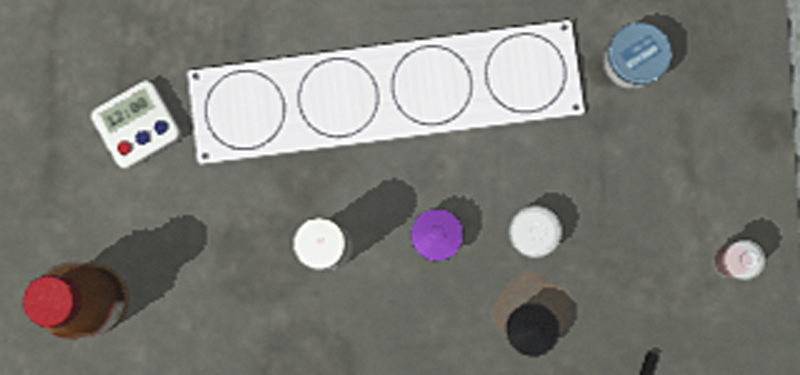

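View pics/c2.png

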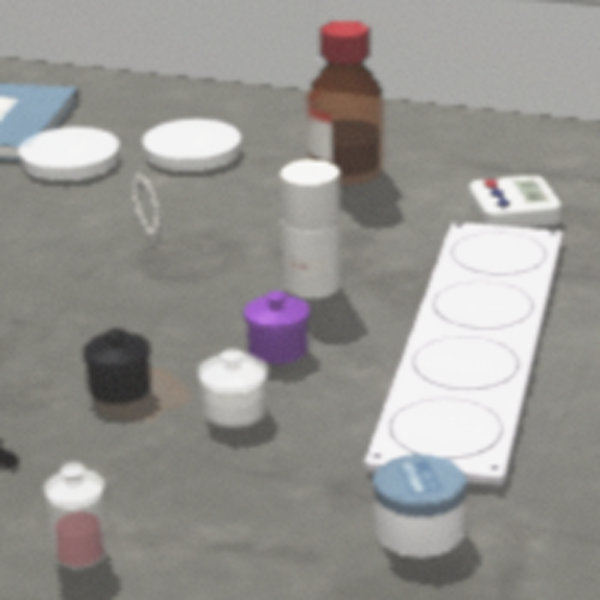

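The crop confirms the choices: low is the white squat bottle at crop (535,232), slim (743,260), white (319,244), brown cap (49,302). The rings run from (245,110) at the timer end to (526,72).

```bash
cat >h.py <<'E'
import numpy as np, cv2
from scipy.spatial.transform import Rotation as Ro
from bench import monitor,cams
def ray(n,u,v,z,c=None):
    c=c or cams.get_calibration(n); C=-c['R'].T@c['t']
    d=c['R'].T@np.linalg.solve(c['mtx'],[u,v,1.]); return C+d*(z-C[2])/d[2]
def proj(n,X,c=None):
    c=c or cams.get_calibration(n); p=c['mtx']@(c['R']@np.asarray(X,float)+c['t']); return p[:2]/p[2]
def to(X,yaw_closing=None):
    """slide (cm) to bring TCP to X in present tool axes, roll so tool y lies along world angle (deg)"""
    s=monitor.get_state(); R=Ro.from_rotvec(s['tool_rot']).as_matrix()
    d=R.T@(np.asarray(X)-s['position'])*100
    r=None
    if yaw_closing is not None:
        a=np.deg2rad(yaw_closing); w=R.T@[np.cos(a),np.sin(a),0]; r=np.arctan2(-w[0],w[1]); r=(r+np.pi/2)%np.pi-np.pi/2
    return np.round(d,2), r and round(r,3)
E
python3 - <<'E'
from h import *
f=lambda x,y,z:ray("top",160+x/2.5-.3,160+y/2.5-.3,z)
rg=np.array([f(*p,.012) for p in[(245,110),(338,97.5),(432,85),(526,72.5)]]);print(rg.round(4),np.linalg.norm(np.diff(rg,axis=0),axis=1))
d=rg[0]-rg[3];y=d/np.linalg.norm(d);c=rg.mean(0);print("yaw",np.degrees(np.arctan2(-y[0],y[1])))
for k in(.135,.045,-.045,-.135):print((c+k*y).round(4))
for n,p in dict(low=(535,232,.031),slim=(743,260,.048),white=(319,244,.1),brown=(49,302,.136),tin=(639,53,.041),timer=(135,124,.021),purple=(437,234,.031),black=(533,329,.031)).items():print(n,f(*p).round(4),proj("scene",f(*p)).round(1))
s=monitor.get_state();print(Ro.from_rotvec(s['tool_rot']).as_matrix().round(3))
E
```

```text
[[ 0.5542  0.1544  0.012 ]
 [ 0.5637  0.0651  0.012 ]
 [ 0.5731 -0.025   0.012 ]
 [ 0.5825 -0.1149  0.012 ]] [0.08980366 0.09058262 0.0904109 ]
yaw 6.006272617254922
[0.5542 0.1542 0.012 ]
[0.5637 0.0647 0.012 ]
[ 0.5731 -0.0248  0.012 ]
[ 0.5825 -0.1143  0.012 ]
low [ 0.4294 -0.116   0.031 ] [276.2 263.9]
slim [ 0.3985 -0.3007  0.048 ] [223.3 302.4]
white [0.4211 0.0777 0.1   ] [301.8 196.8]
brown [0.3775 0.3002 0.136 ] [313.3 148.9]
tin [ 0.5922 -0.217   0.041 ] [338.4 298.1]
timer [0.5423 0.2579 0.021 ] [370.2 203.1]
purple [ 0.43   -0.0254  0.031 ] [291.2 244.1]
black [ 0.3405 -0.111   0.031 ] [237.8 256.8]
[[ 0.953  0.304 -0.001]
 [ 0.304 -0.953  0.002]
 [-0.    -0.002 -1.   ]]
```

```bash
python3 -c "
from h import *
print(to([.4294,-.116,.13],6))"
```

```text
(array([ 37.39, -40.83,   9.22]), np.float64(-1.367))
```

{"op": "move_arm", "data": {
  "slide": [
    [2.5,-2.7,0],
    [5,-5.4,0],
    [7.5,-8.2,0],
    [10,-10.9,0],
    [12.5,-13.6,0],
    [15,-16.3,1],
    [17.5,-19,2],
    [20,-21.8,3],
    [22.4,-24.5,4],
    [25,-27.2,5],
    [27.4,-30,6],
    [30,-32.7,7],
    [32.4,-35.4,8],
    [35,-38.1,9],
    [36.5,-39.8,9.2],
    [37.4,-40.8,9.2],
    [37.4,-40.8,9.2],
    [37.4,-40.8,9.2]
  ],
  "roll": [-0.1,-0.2,-0.3,-0.4,-0.5,-0.6,-0.7,-0.8,-0.9,-1.0,-1.1,-1.2,-1.3,-1.367,-1.367,-1.367,-1.367,-1.367],
  "gripper": 6.5
}}

```text
time: 1.9
position: [0.4295, -0.1174, 0.1304]
tool_rot: [-2.102, -2.335, 0.001]
ft_force: [-0.1, -0.5, -0.7]
grip_width: 0.749
grip_force: 0.0
```

```bash
python3 - <<'E'
from h import *
print(to([.4294,-.116,.011],6)); s=monitor.get_state(); print(s['time'],s['joint_positions'])
cv2.imwrite("pics/w1.png",cams.get_image("wrist")[:,:,::-1])
print(proj("wrist",[.4294,-.116,.031]))
E
```

```text
(array([1.400e-01, 1.000e-02, 1.194e+01]), np.float64(0.0))
1.9 [ 0.82321628 -0.027489   -0.60175619  2.03280064 -0.0166103   1.13195245
  0.33388486]
[325.09818835 238.15214712]
```

View pics/w1.png

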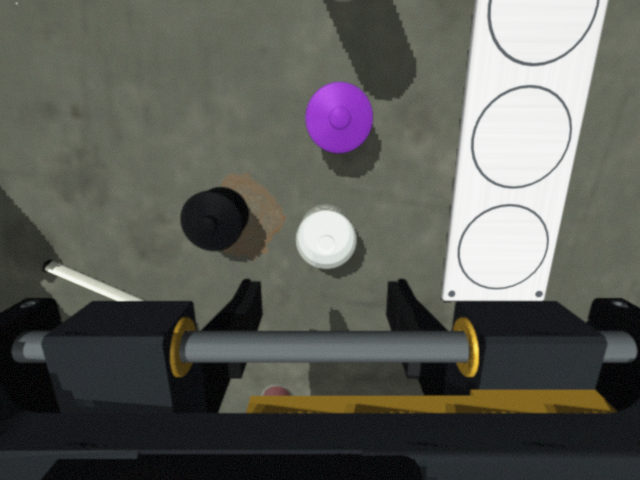

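The wrist view shows the low bottle at (326,239), predicted (325,238), so the position holds. I'll descend and grip.

{"op": "move_arm", "data": {
  "slide": [
    [0.1,0,2],
    [0.1,0,4],
    [0.1,0,6],
    [0.1,0,8],
    [0.1,0,9.5],
    [0.1,0,10.8],
    [0.1,0,11.6],
    [0.1,0,11.9],
    [0.1,0,11.9],
    [0.1,0,11.9]
  ],
  "roll": [0,0,0,0,0,0,0,0,0,0]
}}

```text
time: 2.95
position: [0.4302, -0.1161, 0.0121]
tool_rot: [2.101, 2.334, 0.0]
ft_force: [0.0, -0.9, -0.2]
grip_width: 0.742
grip_force: 0.0
```

{"op": "move_arm", "data": {
  "slide": [
    [0,0,0],
    [0,0,0],
    [0,0,0],
    [0,0,0],
    [0,0,0],
    [0,0,0],
    [0,0,0],
    [0,0,0],
    [0,0,-0.5],
    [0,0,-1.5],
    [0,0,-3],
    [0,0,-5],
    [0,0,-7],
    [0,0,-8],
    [0,0,-8],
    [0,0,-8]
  ],
  "roll": [0,0,0,0,0,0,0,0,0,0,0,0,0,0,0,0],
  "gripper": 3,
  "squeeze": 12
}}

```text
time: 4.55
position: [0.4294, -0.1159, 0.0912]
tool_rot: [-2.102, -2.335, 0.001]
ft_force: [-0.4, -0.6, -0.3]
grip_width: 0.531
grip_force: 12.0
```

```bash
python3 - <<'E'
from h import *
print(to([.5542,.1542,.0225+.08],6),to([.5542,.1542,.0225],6))
E
```

```text
(array([25.55, 15.24, -1.14]), np.float64(0.0)) (array([25.56, 15.25,  6.86]), np.float64(0.0))
```

{"op": "move_arm", "data": {
  "slide": [
    [1,0.6,-1],
    [2.5,1.5,-1.2],
    [4.5,2.7,-1.2],
    [6.5,3.9,-1.2],
    [8.5,5.1,-1.2],
    [10.5,6.3,-1.2],
    [12.5,7.5,-1.2],
    [14.5,8.7,-1.2],
    [16.5,9.8,-1.2],
    [18.5,11,-1.2],
    [20.5,12.2,-1.2],
    [22.3,13.3,-1.2],
    [23.8,14.2,-1.2],
    [24.8,14.8,-1.2],
    [25.4,15.1,-1.2],
    [25.6,15.25,-1.2],
    [25.6,15.25,-1.2],
    [25.6,15.25,-1.2]
  ],
  "roll": [0,0,0,0,0,0,0,0,0,0,0,0,0,0,0,0,0,0]
}}

```text
time: 6.35
position: [0.5544, 0.1537, 0.1034]
tool_rot: [2.103, 2.334, -0.001]
ft_force: [0.4, -0.3, -0.3]
grip_width: 0.532
grip_force: 12.0
```

```bash
python3 - <<'E'
from h import *
print(to([.5542,.1542,.0225],6))
E
```

```text
(array([ 0.06, -0.01,  8.09]), np.float64(-0.001))
```

{"op": "move_arm", "data": {
  "slide": [
    [0,0,1.5],
    [0,0,3],
    [0,0,4.5],
    [0,0,6],
    [0,0,7],
    [0,0,7.5],
    [0,0,7.8],
    [0,0,7.95],
    [0,0,7.95],
    [0,0,7.95]
  ],
  "roll": [0,0,0,0,0,0,0,0,0,0]
}}

```text
time: 7.35
position: [0.555, 0.1548, 0.0246]
tool_rot: [2.101, 2.334, 0.001]
ft_force: [0.5, -0.7, -0.3]
grip_width: 0.536
grip_force: 12.0
```

{"op": "move_arm", "data": {
  "slide": [
    [0,0,0],
    [0,0,0],
    [0,0,0],
    [0,0,0],
    [0,0,0],
    [0,0,-1],
    [0,0,-3],
    [0,0,-5],
    [0,0,-8],
    [0,0,-11],
    [0,0,-13],
    [0,0,-13],
    [0,0,-13]
  ],
  "roll": [0,0,0,0,0,0,0,0,0,0,0,0,0],
  "gripper": 6.5
}}

```text
time: 8.65
position: [0.5546, 0.1546, 0.1544]
tool_rot: [2.101, 2.334, 0.0]
ft_force: [-0.7, -0.4, -0.3]
grip_width: 0.748
grip_force: 0.0
```

```bash
python3 - <<'E'
from h import *
print(to([.3985,-.3007,.15],6))
E
```

```text
(array([-43.64, -20.3 ,   0.44]), np.float64(0.0))
```

{"op": "move_arm", "data": {
  "slide": [
    [-2,-0.9,0],
    [-5,-2.3,0],
    [-8,-3.7,0],
    [-11,-5.1,0],
    [-14,-6.5,0],
    [-17,-7.9,0],
    [-20,-9.3,0],
    [-23,-10.7,0],
    [-26,-12.1,0],
    [-29,-13.5,0.4],
    [-32,-14.9,0.4],
    [-35,-16.3,0.4],
    [-38,-17.7,0.4],
    [-40.5,-18.8,0.4],
    [-42.5,-19.8,0.4],
    [-43.64,-20.3,0.4],
    [-43.64,-20.3,0.4],
    [-43.64,-20.3,0.4],
    [-43.64,-20.3,0.4]
  ],
  "roll": [0,0,0,0,0,0,0,0,0,0,0,0,0,0,0,0,0,0,0]
}}

```text
time: 10.55
position: [0.3991, -0.299, 0.1498]
tool_rot: [-2.099, -2.337, -0.001]
ft_force: [0.2, -0.2, 0.5]
grip_width: 0.746
grip_force: 0.0
```

```bash
python3 - <<'E'
from h import *
s=monitor.get_state(); print(s['time'],s['position'],s['joint_positions'])
c=cams.get_calibration("wrist"); im=cams.get_image("wrist")
p=proj("wrist",[.3985,-.3007,.048],c).round().astype(int);print(p)
im=im[:,:,::-1].copy(); u0=max(p[0]-120,0);v0=max(p[1]-90,0)
print(u0,v0); cv2.imwrite("pics/w2.png",cv2.resize(im[v0:v0+180,u0:u0+240],None,fx=2,fy=2))
E
```

```text
10.55 [ 0.39908728 -0.29901417  0.14983893] [ 1.025399    0.07327109 -0.45048292  1.89946213  0.03401595  1.1768061
  0.67026108]
[324 242]
204 152
```

View pics/w2.png

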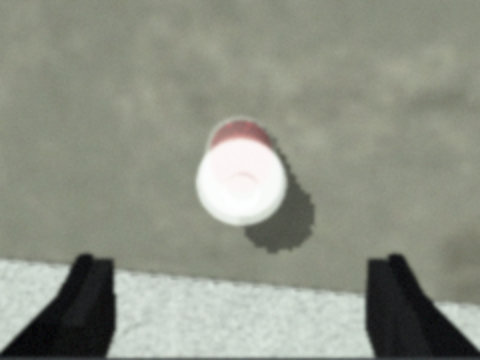

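The slim bottle's lid is at about (324,243), predicted (324,242). I'll grip it round the body.

{"op": "move_arm", "data": {
  "slide": [
    [0.1,0,2],
    [0.1,0,4.5],
    [0.1,0,7],
    [0.1,0,9.5],
    [0.1,0,11.5],
    [0.1,0,12.8],
    [0.1,0,13.5],
    [0.1,0,13.8],
    [0.1,0,13.8],
    [0.1,0,13.8]
  ],
  "roll": [0,0,0,0,0,0,0,0,0,0]
}}

```text
time: 11.6
position: [0.399, -0.3, 0.0129]
tool_rot: [2.101, 2.334, -0.0]
ft_force: [0.4, -0.5, -0.2]
grip_width: 0.746
grip_force: 0.0
```

{"op": "move_arm", "data": {
  "slide": [
    [0,0,0],
    [0,0,0],
    [0,0,0],
    [0,0,0],
    [0,0,0],
    [0,0,0],
    [0,0,0],
    [0,0,0],
    [0,0,0],
    [0,0,0],
    [0,0,-0.5],
    [0,0,-1.5],
    [0,0,-3],
    [0,0,-5],
    [0,0,-7],
    [0,0,-9],
    [0,0,-10],
    [0,0,-10],
    [0,0,-10]
  ],
  "roll": [0,0,0,0,0,0,0,0,0,0,0,0,0,0,0,0,0,0,0],
  "gripper": 2
}}

```text
time: 13.5
position: [0.398, -0.2995, 0.1117]
tool_rot: [-2.102, -2.335, 0.0]
ft_force: [-0.6, -0.0, -0.5]
grip_width: 0.396
grip_force: 12.0
```

```bash
python3 - <<'E'
from h import *
print(to([.5637,.0647,.125],6))
E
```

```text
(array([34.48, 20.29, -1.33]), np.float64(0.0))
```

{"op": "move_arm", "data": {
  "slide": [
    [1,0.6,-0.5],
    [2.6,1.5,-1],
    [4.8,2.8,-1],
    [7,4.1,-1],
    [9.2,5.4,-1],
    [11.4,6.7,-1],
    [13.6,8,-1],
    [15.8,9.3,-1],
    [18,10.6,-1],
    [20.2,11.9,-1],
    [22.4,13.2,-1],
    [24.6,14.5,-1],
    [26.8,15.8,-1],
    [29,17.1,-1],
    [31,18.2,-1],
    [32.8,19.3,-1],
    [33.9,20,-1],
    [34.5,20.3,-1],
    [34.5,20.3,-1],
    [34.5,20.3,-1]
  ],
  "roll": [0,0,0,0,0,0,0,0,0,0,0,0,0,0,0,0,0,0,0,0]
}}

```text
time: 15.5
position: [0.5636, 0.0638, 0.1217]
tool_rot: [-2.103, -2.334, 0.002]
ft_force: [0.1, -0.1, -1.0]
grip_width: 0.39
grip_force: 12.0
```

```bash
python3 - <<'E'
from h import *
print(to([.5637,.0647,.0235],6))
E
```

```text
(array([0.09, 0.03, 9.82]), np.float64(-0.0))
```

{"op": "move_arm", "data": {
  "slide": [
    [0.05,0,2],
    [0.05,0,4],
    [0.05,0,6],
    [0.05,0,7.5],
    [0.05,0,8.7],
    [0.05,0,9.3],
    [0.05,0,9.6],
    [0.05,0,9.75],
    [0.05,0,9.75],
    [0.05,0,9.75]
  ],
  "roll": [0,0,0,0,0,0,0,0,0,0]
}}

```text
time: 16.5
position: [0.5644, 0.0653, 0.0251]
tool_rot: [2.101, 2.334, 0.001]
ft_force: [0.4, 1.0, -0.2]
grip_width: 0.392
grip_force: 12.0
```

{"op": "move_arm", "data": {
  "slide": [
    [0,0,0],
    [0,0,0],
    [0,0,0],
    [0,0,0],
    [0,0,0],
    [0,0,0],
    [0,0,-1],
    [0,0,-3],
    [0,0,-6],
    [0,0,-9],
    [0,0,-13],
    [0,0,-17],
    [0,0,-18],
    [0,0,-18],
    [0,0,-18]
  ],
  "roll": [0,0,0,0,0,0,0,0,0,0,0,0,0,0,0],
  "gripper": 7.5
}}

```text
time: 18.0
position: [0.5633, 0.065, 0.2036]
tool_rot: [-2.101, -2.334, 0.002]
ft_force: [-0.6, 0.2, -0.8]
grip_width: 0.859
grip_force: 0.0
```

```bash
python3 - <<'E'
from h import *
s=monitor.get_state();p=s['position']
print(to([.4218,.0777,p[2]],6), to([.4218,.0777,.066],6))
cv2.imwrite("pics/w3.png",cams.get_image("top")[160:310,160:480,::-1])
print(proj("wrist",[.4211,.0777,.1]))
E
```

```text
(array([  2.75, -13.94,   0.02]), np.float64(0.0)) (array([  2.75, -13.92,  13.78]), np.float64(0.0))
[145.58791752 205.31727937]
```

View pics/w3.png

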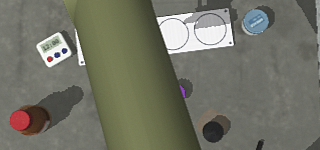

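{"op": "move_arm", "data": {
  "slide": [
    [0.4,-2,0],
    [0.9,-4.5,0],
    [1.4,-7,0],
    [1.9,-9.5,0],
    [2.4,-12,0],
    [2.75,-13.5,0],
    [2.75,-13.9,0],
    [2.75,-13.9,0],
    [2.75,-13.9,0]
  ],
  "roll": [0,0,0,0,0,0,0,0,0]
}}

```text
time: 18.95
position: [0.4233, 0.0778, 0.2041]
tool_rot: [-2.102, -2.334, -0.0]
ft_force: [0.2, 0.2, -0.8]
grip_width: 0.861
grip_force: 0.0
```

```bash
python3 - <<'E'
from h import *
print(to([.4218,.0777,.05],6))
c=cams.get_calibration("wrist"); im=cams.get_image("wrist")
print(proj("wrist",[.4211,.0777,.1],c)); cv2.imwrite("pics/w4.png",im[:,:,::-1])
E
```

```text
(array([-0.  , -0.14, 15.41]), np.float64(-0.0))
[322.02938368 238.59391693]
```

View pics/w4.png

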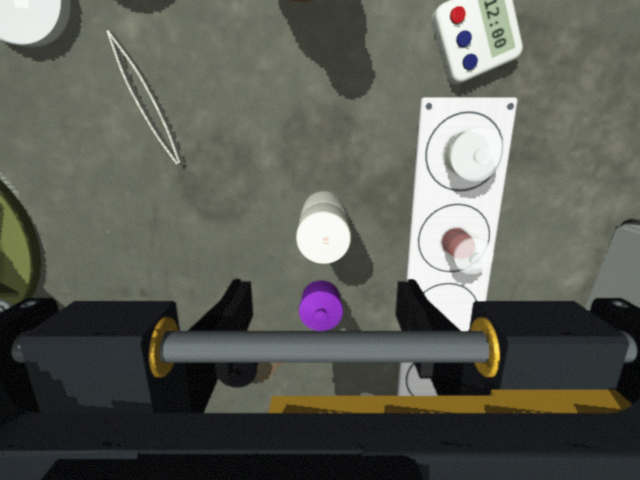

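The white cap is at (325,236), close to the prediction. Low (470,153) and slim (462,245) stand upright in their rings.

{"op": "move_arm", "data": {
  "slide": [
    [0,-0.1,2],
    [0,-0.1,4.5],
    [0,-0.1,7],
    [0,-0.1,9.5],
    [0,-0.1,12],
    [0,-0.1,14],
    [0,-0.1,15],
    [0,-0.1,15.4],
    [0,-0.1,15.4],
    [0,-0.1,15.4]
  ],
  "roll": [0,0,0,0,0,0,0,0,0,0]
}}

```text
time: 20.0
position: [0.4227, 0.0781, 0.0513]
tool_rot: [2.101, 2.334, 0.002]
ft_force: [0.7, -0.4, -0.2]
grip_width: 0.856
grip_force: 0.0
```

{"op": "move_arm", "data": {
  "slide": [
    [0,0,0],
    [0,0,0],
    [0,0,0],
    [0,0,0],
    [0,0,0],
    [0,0,0],
    [0,0,0],
    [0,0,0],
    [0,0,0],
    [0,0,0],
    [0,0,-0.5],
    [0,0,-1.5],
    [0,0,-3],
    [0,0,-5],
    [0,0,-7],
    [0,0,-9],
    [0,0,-10],
    [0,0,-10],
    [0,0,-10]
  ],
  "roll": [0,0,0,0,0,0,0,0,0,0,0,0,0,0,0,0,0,0,0],
  "gripper": 3,
  "squeeze": 15
}}

```text
time: 21.9
position: [0.4215, 0.0778, 0.1501]
tool_rot: [-2.102, -2.335, 0.001]
ft_force: [0.8, 0.5, -1.5]
grip_width: 0.515
grip_force: 15.0
```

```bash
python3 - <<'E'
from h import *
print(to([.5731,-.0248,.15],6))
E
```

```text
(array([-11.79,  14.01,   0.  ]), np.float64(0.0))
```

{"op": "move_arm", "data": {
  "slide": [
    [-0.4,0.5,0],
    [-1.2,1.4,0],
    [-2.4,2.8,0],
    [-3.6,4.3,0],
    [-4.8,5.7,0],
    [-6,7.1,0],
    [-7.2,8.5,0],
    [-8.4,10,0],
    [-9.6,11.4,0],
    [-10.6,12.6,0],
    [-11.4,13.5,0],
    [-11.75,13.95,0],
    [-11.8,14,0],
    [-11.8,14,0],
    [-11.8,14,0]
  ],
  "roll": [0,0,0,0,0,0,0,0,0,0,0,0,0,0,0]
}}

```text
time: 23.4
position: [0.573, -0.0242, 0.1506]
tool_rot: [-2.101, -2.336, 0.001]
ft_force: [-0.1, -0.1, -1.3]
grip_width: 0.508
grip_force: 15.0
```

{"op": "move_arm", "data": {
  "slide": [
    [0,0,1.5],
    [0,0,3.5],
    [0,0,5.5],
    [0,0,7],
    [0,0,8],
    [0,0,8.5],
    [0,0,8.7],
    [0,0,8.75],
    [0,0,8.75],
    [0,0,8.75]
  ],
  "roll": [0,0,0,0,0,0,0,0,0,0]
}}

```text
time: 24.4
position: [0.574, -0.0248, 0.0637]
tool_rot: [2.101, 2.334, 0.001]
ft_force: [0.6, -0.2, -0.5]
grip_width: 0.51
grip_force: 15.0
```

{"op": "move_arm", "data": {
  "slide": [
    [0,0,0],
    [0,0,0],
    [0,0,0],
    [0,0,0],
    [0,0,0],
    [0,0,0],
    [0,0,-1],
    [0,0,-3],
    [0,0,-6],
    [0,0,-9],
    [0,0,-13],
    [0,0,-17],
    [0,0,-18],
    [0,0,-18],
    [0,0,-18]
  ],
  "roll": [0,0,0,0,0,0,0,0,0,0,0,0,0,0,0],
  "gripper": 7.5
}}

```text
time: 25.9
position: [0.5728, -0.0249, 0.2421]
tool_rot: [-2.101, -2.334, 0.002]
ft_force: [0.0, 0.3, 0.7]
grip_width: 0.859
grip_force: 0.0
```

```bash
python3 - <<'E'
from h import *
s=monitor.get_state();p=s['position'];print(s['time'],p)
print(to([.3775,.3002,p[2]],6))
E
```

```text
25.9 [ 0.57282519 -0.02486093  0.24206834]
(array([ 3.437e+01, -1.602e+01,  2.000e-02]), np.float64(0.0))
```

{"op": "move_arm", "data": {
  "slide": [
    [1.5,-0.7,0],
    [4,-1.9,0],
    [6.5,-3,0],
    [9,-4.2,0],
    [11.5,-5.4,0],
    [14,-6.5,0],
    [16.5,-7.7,0],
    [19,-8.9,0],
    [21.5,-10,0],
    [24,-11.2,0],
    [26.5,-12.4,0],
    [29,-13.5,0],
    [31.5,-14.7,0],
    [33.3,-15.5,0],
    [34.2,-16,0],
    [34.4,-16,0],
    [34.4,-16,0],
    [34.4,-16,0]
  ],
  "roll": [0,0,0,0,0,0,0,0,0,0,0,0,0,0,0,0,0,0]
}}

```text
time: 27.7
position: [0.3789, 0.2994, 0.2426]
tool_rot: [2.104, 2.333, -0.001]
ft_force: [0.2, 0.2, 0.0]
grip_width: 0.862
grip_force: 0.0
```

```bash
python3 - <<'E'
from h import *
s=monitor.get_state();print(s['joint_positions'])
print(to([.3775,.3002,.104],6))
c=cams.get_calibration("wrist"); im=cams.get_image("wrist")
print(proj("wrist",[.3775,.3002,.136],c)); cv2.imwrite("pics/w5.png",im[:,:,::-1])
E
```

```text
[ 0.35060626 -0.02330074 -1.04348273  1.79078167 -0.02045059  1.36336956
 -0.58540559]
(array([ 0.1 , -0.12, 13.86]), np.float64(-0.002))
[323.20472509 236.60519333]
```

View pics/w5.png

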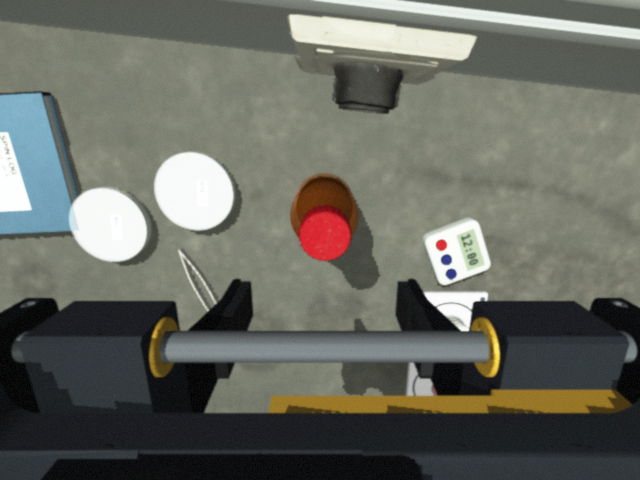

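The brown bottle's cap is at (325,234), predicted (323,236.6), about 2 mm further in +y. I'll correct for that and grip the cap.

{"op": "move_arm", "data": {
  "slide": [
    [-0.1,-0.1,2],
    [-0.1,-0.1,4.5],
    [-0.1,-0.1,7],
    [-0.1,-0.1,9.5],
    [-0.1,-0.1,11.5],
    [-0.1,-0.1,13],
    [-0.1,-0.1,13.7],
    [-0.1,-0.1,14],
    [-0.1,-0.1,14],
    [-0.1,-0.1,14]
  ],
  "roll": [0,0,0,0,0,0,0,0,0,0]
}}

```text
time: 28.75
position: [0.378, 0.2999, 0.1038]
tool_rot: [2.101, 2.334, 0.002]
ft_force: [-0.1, -0.0, 0.3]
grip_width: 0.863
grip_force: 0.0
```

{"op": "move_arm", "data": {
  "slide": [
    [0,0,0],
    [0,0,0],
    [0,0,0],
    [0,0,0],
    [0,0,0],
    [0,0,0],
    [0,0,0],
    [0,0,0],
    [0,0,0],
    [0,0,0],
    [0,0,-0.5],
    [0,0,-1.5],
    [0,0,-3],
    [0,0,-5],
    [0,0,-7],
    [0,0,-9],
    [0,0,-11],
    [0,0,-12],
    [0,0,-12],
    [0,0,-12]
  ],
  "roll": [0,0,0,0,0,0,0,0,0,0,0,0,0,0,0,0,0,0,0,0],
  "gripper": 3,
  "squeeze": 35
}}

```text
time: 30.75
position: [0.377, 0.2992, 0.2225]
tool_rot: [2.102, 2.335, -0.002]
ft_force: [-0.4, -0.3, -5.7]
grip_width: 0.489
grip_force: 33.3
```

```bash
python3 - <<'E'
from h import *
s=monitor.get_state();print(s['position'])
print(to([.48,-.1143,s['position'][2]],6),to([.5825,-.1143,s['position'][2]],6))
E
```

```text
[0.37697634 0.29916603 0.22254668]
(array([-4.22e+01,  5.91e+00,  3.00e-02]), np.float64(0.0)) (array([-4.327e+01,  1.610e+01,  3.000e-02]), np.float64(0.0))
```

{"op": "move_arm", "data": {
  "slide": [
    [-0.6,0.2,-1],
    [-2,0.7,-2],
    [-4.4,1.6,-3],
    [-6.8,2.5,-3.5],
    [-9.2,3.4,-3.5],
    [-11.6,4.3,-3.5],
    [-14,5.2,-3.5],
    [-16.4,6.1,-3.5],
    [-18.8,7,-3.5],
    [-21.2,7.9,-3.5],
    [-23.6,8.8,-3.5],
    [-26,9.7,-3.5],
    [-28.4,10.6,-3.5],
    [-30.8,11.5,-3.5],
    [-33.2,12.4,-3.5],
    [-35.6,13.2,-3.5],
    [-38,14.1,-3.5],
    [-40.2,15,-3.5],
    [-42,15.6,-3.5],
    [-43,16,-3.5]
  ],
  "roll": [0,0,0,0,0,0,0,0,0,0,0,0,0,0,0,0,0,0,0,0]
}}

```text
time: 32.75
position: [0.5819, -0.1142, 0.2574]
tool_rot: [-2.104, -2.332, 0.001]
ft_force: [0.4, -0.1, -5.5]
grip_width: 0.49
grip_force: 33.3
```

{"op": "move_arm", "data": {
  "slide": [
    [-0.2,0.1,0],
    [-0.3,0.1,0],
    [-0.3,0.1,0],
    [-0.3,0.1,0],
    [-0.3,0.1,0]
  ],
  "roll": [0,0,0,0,0]
}}

```text
time: 33.25
position: [0.5828, -0.1133, 0.2583]
tool_rot: [2.1, 2.336, -0.0]
ft_force: [-1.2, -0.5, -5.3]
grip_width: 0.495
grip_force: 33.3
```

```bash
python3 - <<'E'
from h import *
s=monitor.get_state();print(s['position'])
print(to([.5825,-.1148,.1155],6))
cv2.imwrite("pics/s6.png",cams.get_image("scene")[100:340,200:480,::-1].repeat(2,0).repeat(2,1))
E
```

```text
[ 0.58276398 -0.1133457   0.25832067]
(array([-0.14, -0.04, 14.28]), np.float64(0.002))
```

View pics/s6.png

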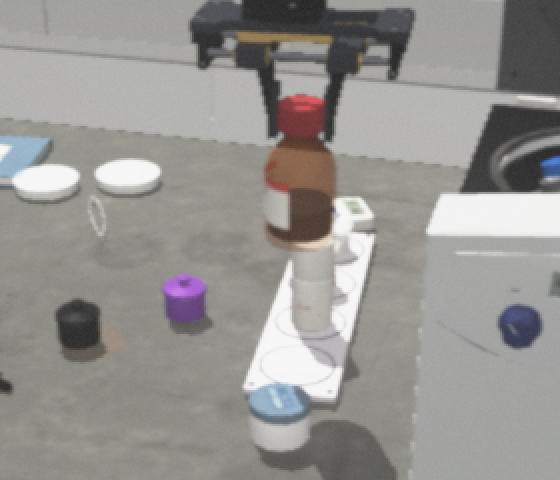

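The brown bottle hangs upright over its ring. I'll lower it.

{"op": "move_arm", "data": {
  "slide": [
    [-0.05,0,1.5],
    [-0.05,0,3.5],
    [-0.05,0,5.5],
    [-0.05,0,7.5],
    [-0.05,0,9.5],
    [-0.05,0,11.3],
    [-0.05,0,12.7],
    [-0.05,0,13.5],
    [-0.05,0,14],
    [-0.05,0,14.2],
    [-0.05,0,14.25],
    [-0.05,0,14.25],
    [-0.05,0,14.25]
  ],
  "roll": [0,0,0,0,0,0,0,0,0,0,0,0,0]
}}

```text
time: 34.6
position: [0.5834, -0.1148, 0.1162]
tool_rot: [2.101, 2.334, 0.001]
ft_force: [-0.5, 0.6, -4.4]
grip_width: 0.492
grip_force: 33.3
```

{"op": "move_arm", "data": {
  "slide": [
    [0,0,0],
    [0,0,0],
    [0,0,0],
    [0,0,0],
    [0,0,0],
    [0,0,0],
    [0,0,-1],
    [0,0,-3],
    [0,0,-6],
    [0,0,-9],
    [0,0,-12],
    [0,0,-14],
    [0,0,-14],
    [0,0,-14]
  ],
  "roll": [0,0,0,0,0,0,0,0,0,0,0,0,0,0],
  "gripper": 7.5
}}

```text
time: 36.0
position: [0.583, -0.1147, 0.2558]
tool_rot: [2.101, 2.334, 0.0]
ft_force: [-0.2, 0.0, -0.1]
grip_width: 0.86
grip_force: 0.0
```

{"op": "move_arm", "data": {
  "slide": [
    [1.5,-1,0],
    [4,-2.5,0],
    [6.5,-4,0],
    [9,-5.5,0],
    [11.5,-7,0],
    [14,-8.5,0],
    [16.5,-9.5,0],
    [19,-10.5,0],
    [22,-11.5,0],
    [25,-12.5,0],
    [28,-13.5,0],
    [31,-14.5,0],
    [34,-15,0],
    [36,-15,0],
    [38,-15,0],
    [39,-15,0],
    [40,-15,0],
    [40,-15,0]
  ],
  "roll": [0,0,0,0,0,0,0,0,0,0,0,0,0,0,0,0,0,0]
}}

```text
time: 37.8
position: [0.3906, 0.2682, 0.2544]
tool_rot: [-2.097, -2.336, 0.002]
ft_force: [-0.5, -0.2, 0.6]
grip_width: 0.864
grip_force: 0.0
```

```bash
python3 - <<'E'
from h import *
print(monitor.get_state()['time'])
im=cams.get_image("top")[:,:,::-1]
cv2.imwrite("pics/f1.png",cv2.resize(im[140:290,160:480],None,fx=2.5,fy=2.5,interpolation=cv2.INTER_CUBIC))
for n,p in dict(low=(.5542,.1542,.043),slim=(.5637,.0647,.06),white=(.5731,-.0248,.112),brown=(.5825,-.1143,.148)).items():
  u=proj("top",p);print(n,((u-[160,140]+.3)*2.5).round(1))
E
```

```text
37.8
low [239.8 154.8]
slim [334.4 138.6]
white [432.8 114.3]
brown [540.8  91.3]
```

View pics/f1.png

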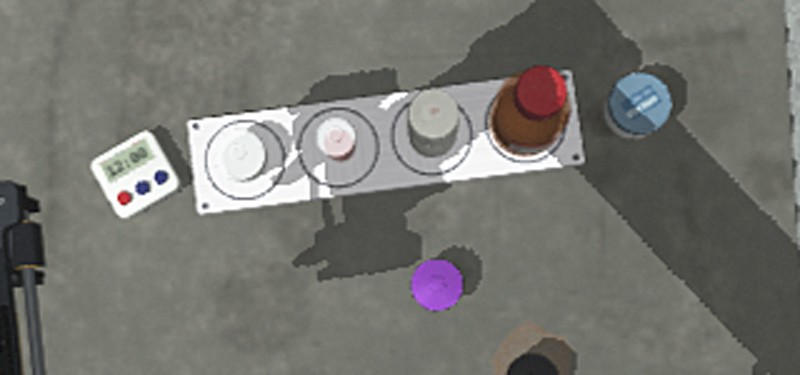

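All four stand upright in their rings, each within about 2 mm of its predicted crop position: low (241,155), slim (336,138), white (433,112), brown (541,91). The arm is clear and the timer and tin look unmoved, so I'll hand in.

```bash
python3 -c "
from bench import workorder
print(workorder.close_job())"
```

```text
the job is handed in; nothing more can be done
None
```

I handed the job in at about 38 s of the 112 s allowed; no verdict was returned. In the last picture all four vessels stood upright within about 2 mm of their ring centres, in order low, slim, white, brown from the timer's end, with the timer and tin in place.

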